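# Spring a battery pack into its charging cradle

## Task

Fit the grey battery pack into the charging cradle: put its sprung plunger into the recess of the tall end block, push the pack against the spring until the fixed nose at its other end clears the low end block, press that end down and let the spring carry the nose into the low block's recess. The pack must end flat on the cradle's base with both ends in their recesses; leave the cradle and the other things on the table where they are.

Things in the scene. Friction and masses are not known exactly. Their poses are not given: they have to be found in the camera images.
- pack: Loose grey plastic battery pack, about 0.2 kg, flat on the table. Body 90 x 30 x 22 mm (x, y, z), origin at the centre of its underside, z up. Fixed brass nose on the +x end: 7 mm out, 14 wide, 9 tall, underside flush with the body's. Sprung brass plunger on the -x end: 20 mm out when free, 14 wide, 10 tall, its centre 11 mm above the underside. 117 mm long overall when free.
- thumb_tab (a point): Foot of the nose-side face of the thumb tab that stands across the pack's top: (8, 0, 22) mm in the pack's frame. Tab 6 mm thick (x 2 to 8), 24 mm wide, 16 mm high. On the nose side of it (x 8 to 45) the top is bare and flat: closed fingertips set down there can push the tab towards the plunger and press that end down.
- plunger (a joint): How far the pack's plunger is pushed in: 0 m free, 0.013 m fully in. Spring: 2 N to start, 0.5 N more per mm, 8.5 N fully in. About 0.002 when the pack is fitted.
- nose_tip (a point): Centre of the outer end face of the pack's fixed nose, at (52, 0, 4.5) mm in the pack's frame.
- plunger_tip (a point): Centre of the outer end face of the pack's plunger: at (-65, 0, 11) mm in the pack's frame when free, moves to +x as it is pushed in.
- cradle: Charging cradle, fixed to the table. Black base plate 144 x 60 x 8 mm, origin at the centre of its underside, z up, +x from its tall to its low aluminium end block. Inner faces of the blocks at x = -50 and +50 mm, open at the sides between them. Fitted, the pack lies flat on the base plate, axes along the cradle's, origin at (5, 0, 8) mm in this frame, its body's end against the low block.
- tall_block (a point): Top inner edge of the tall end block, (-50, 0, 42) mm in the cradle's frame. Block x -66 to -50, 44 mm wide, top 34 mm above the base plate. Recess in its inner face: 8 mm deep, 20 mm wide, 20 mm high from the base plate up, roofed, so the plunger enters only from inside the cradle, with the pack level or nose up by as much as 0.35 rad.
- low_block (a point): Top inner edge of the low end block, (50, 0, 27) mm in the cradle's frame. Block x 50 to 66, 44 mm wide, flat top 19 mm above the base plate. Recess in its inner face: 8 mm deep, 24 mm wide, 12.5 mm high from the base plate up, roofed. With the free plunger in the tall recess the nose lies on this top, pack tilted about 0.2 rad; it drops in once moved about 7 mm towards the tall block.
- tall_recess (a point): On the back wall of the tall block's recess: (-58, 0, 19) mm in the cradle's frame; where the fitted plunger's tip stands.
- low_recess (a point): On the back wall of the low block's recess: (58, 0, 12.5) mm in the cradle's frame; the fitted nose tip stands about 1 mm in front of it.
- sample_box: Bystander: loose dark grey closed sample case 128 x 68 x 37 mm, origin at the centre of its underside, long side along its x. Lies to one side of the cradle, the pack to the other.
- weight_0: Bystander: loose brass calibration weight, 26 mm across, 30 mm tall, behind the cradle; origin at its underside.
- pmma_block: Bystander: loose clear acrylic block 35 x 50 x 10 mm, behind the cradle; origin at its underside.
- vial_1: Bystander: loose white vial with black cap, 28 mm across, 58 mm tall, standing behind and right of the cradle; origin at its underside.
Mind the look-alikes: they are no part of the job. What is shaped like the pack but red is not meant.

How it is judged:
By the outcome, as a careful person would: the job done as asked, in the order asked, and still so for the second after the job is handed in, with the robot touching nothing.
It also fails if it takes over 51 s, if anything falls off the work surface, if the arm or the gripper's body presses on something with over 40 N, if the wrist force passes 120 N, or if a joint passes its speed limit or range.

## Robot

A 6-joint arm with a two-finger parallel gripper is mounted at the origin on a cart in front of the work surface, level with it; the furniture and walls round the work are solid. World frame = base frame: x ahead of the robot, y to its left, z up, the work surface at z = 0. Lengths are in m, angles in rad, forces in N, time in s.
With the tool pointing down it reaches from about 0.4 to 0.825 m from the base axis. Payload 7 kg.
Tool frame: the origin (TCP) lies on the centre line of the jaws, within the pads' length; the fingertips stand 22 mm ahead of it and the grasp point (between the pads) lies 3 mm ahead of it (arm.tcp_to_tips is the distance from the TCP to the fingertips, in m); z points along the fingers, y is the line along which they close (so a half turn about z gives the same grasp; the last joint's range is limited). The gripper opens to 88 mm and grips with 3 to 60 N. Pads are 19 mm wide; open, the fingers measure 130 mm over their backs; the gripper's body (78 mm by 193 mm) begins 47 mm behind the grasp point.
Start: joints at [1.57, 0.359, 0.012, 0, -1.224, -0.288], TCP at [0.192, 0.647, 0.249] pointing down, gripper open.
Joint ranges: [-3.07, 3.07], [-1.43, 2.12], [-1.02, 1.25], [-3.03, 1.67], [-3.05, -0], [-3.03, 3.03]. Speed limits (rad/s): [2.39, 2.39, 3.01, 3.14, 3.14, 3.14].

## Interface

Orientations are given as [roll, pitch, yaw] about the fixed x, y, z axes, in that order (R = Rz(yaw) Ry(pitch) Rx(roll)).
In Python, from station import arm gives the robot as it stands.
- The arm moves only by the tool jog_arm, never from a script. Its argument "targets" is a list of rows, each an object of numbers: "dx", "dy", "dz": the shift along the tool's x, y, z in mm; "rx", "ry", "rz": the turn, a rotation vector about the tool's x, y, z in rad; "gripper": the closure, from 0 (fully open) to 1 (shut). In form: [{"dx": .., "dy": .., "dz": .., "rx": .., "ry": .., "rz": .., "gripper": ..}, ...]. A call has exactly 8 rows; each row is the pose to reach, as a shift and turn from the pose commanded when the call began, along the tool's axes at that moment; what a row does not reach only later rows make up. A row lasts 1/12 s, in which the tool goes at most 41.7 mm and 7.16 degrees, less where a joint would pass 70% of its speed; a pose out of reach is approached as far as the arm can. A call with a gripper value outside its range is refused whole. The fingers move at their own pace and stop on an object; "force" is the grip in N (left out, the last holds). Time passes only in rows, so rows that repeat a pose let the fingers close, or fill a call up. It gives the time, the measured TCP pose, the force, the opening and the grip force at its end, in the units of the state.
- arm.get_state(): the state, without advancing time (a new reading comes with each control period).
- arm.grab_frame(name): name is "side" or "top" or "wrist"; returns a dict with "frame" (384x512x3 uint8, red, green, blue), "z_map" (384x512 float32, m along the optical axis (not along the pixel's ray), 0 where there is no reading), "fx", "fy", "cx", "cy" (pixels), "view" (4x4, takes a point from world to camera coordinates). Camera axes: x right, y down, z forward; pixel columns grow to the right and rows downward; lengths in m; the calibration is good to about 2 mm. A picture is of the moment at which its call begins.
- arm.job_done(): hands the job in; it is judged then, once.
The state is a dict: "t": time; "q": joint angles; "qd": joint speeds; "joint_efforts": joint torques, N m; "eef_pos": TCP position; "ee_rot": TCP orientation; "force": force on the tool from outside, world axes, zero at the start; "moment": the same for the moment, N m; "width": finger opening in m; "gripper_force": force on a finger pad.
Only numpy, scipy, OpenCV 4.12 (cv2) and the standard library are available. Lean on these libraries where they do the work, as an engineer would, in place of code of your own. Each camera call takes 0.05 s, during which the arm holds its last target. There are 200 camera calls.

## Working session

There is one attempt and no reset: what is moved stays moved. The work goes in short steps, Python scripts to look and compute and a tool call to move; the robot and the scene stay as the last step left them, time stands still between calls to the robot, and variables do not carry over. Pictures are saved under pics/ and viewed, at most 10 in all, crops included, and the job is handed in when it is done.

Besides the shell and the picture viewer there is one more tool, called after "Call:" as name([rows], argument=value, ...), one row to a line, values as JSON. jog_arm: Moves the arm, as the interface text tells. Its arguments: {"type":"object","properties":{"targets":{"type":"array","items":{"type":"object","properties":{"dx":{"type":"number"},"dy":{"type":"number"},"dz":{"type":"number"},"rx":{"type":"number"},"ry":{"type":"number"},"rz":{"type":"number"},"gripper":{"type":"number"}}}},"force":{"type":"number"}},"required":["targets"]}

```bash
ls; mkdir -p pics; cat > h.py <<'E'
import numpy as np, cv2
from station import arm
from scipy.spatial.transform import Rotation as Ro
def world(f,u,v):
    z=f['z_map'][v,u]
    c=np.stack([(u-f['cx'])/f['fx']*z,(v-f['cy'])/f['fy']*z,z,np.ones_like(z)],-1)
    return (c@np.linalg.inv(f['view']).T)[...,:3]
def cloud(f):
    v,u=np.mgrid[0:384,0:512]; return world(f,u,v)
def save(f,n,roi=None,s=1.5):
    im=f['frame'][...,::-1]
    if roi: im=im[roi[1]:roi[3],roi[0]:roi[2]]
    cv2.imwrite('pics/'+n,cv2.resize(np.ascontiguousarray(im),None,fx=s,fy=s))
E
python3 - <<'E'
from h import *
for n in ('top','side'):
    f=arm.grab_frame(n); np.savez(n+'.npz',**f); save(f,n+'0.png')
    print(n,np.linalg.inv(f['view']).round(3),f['fx'])
print(arm.get_state(), arm.tcp_to_tips)
E
```

```text
pics
top [[ 0.004 -0.978  0.21   0.284]
 [-1.    -0.003  0.005 -0.008]
 [-0.004 -0.21  -0.978  1.119]
 [ 0.     0.     0.     1.   ]] 396.0937608732742
side [[-0.998  0.042 -0.043  0.531]
 [ 0.06   0.592 -0.804  0.859]
 [-0.009 -0.805 -0.594  0.688]
 [ 0.     0.     0.     1.   ]] 416.4439517451838
{'t': 0.1, 'q': array([ 1.57005480e+00,  3.59277880e-01,  1.11543053e-02, -2.86790324e-04,
       -1.22410999e+00, -2.88101058e-01]), 'qd': array([-5.11798049e-05, -4.23568883e-04,  3.37474309e-03,  6.56731937e-04,
        9.37384085e-04,  1.47094615e-04]), 'joint_efforts': array([-9.00665073e-04, -5.84164023e+01,  2.93751651e+01,  7.01545805e+00,
        1.01207089e-02, -5.63801746e-05]), 'eef_pos': array([0.19218351, 0.64663945, 0.24774612]), 'ee_rot': array([ 3.14013804e+00, -1.49891547e-04, -2.88940115e-01]), 'force': array([-0.21731312,  0.059265  ,  0.08224877]), 'moment': array([-0.02357656,  0.02640906,  0.01855597]), 'gripper_force': 0.0, 'width': 0.08750079814822163} 0.022
```

View pics/top0.png

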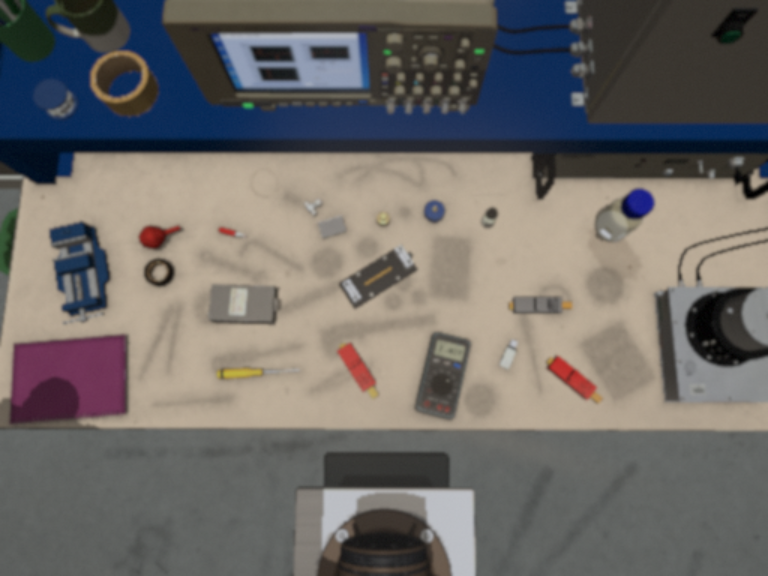

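View pics/side0.png

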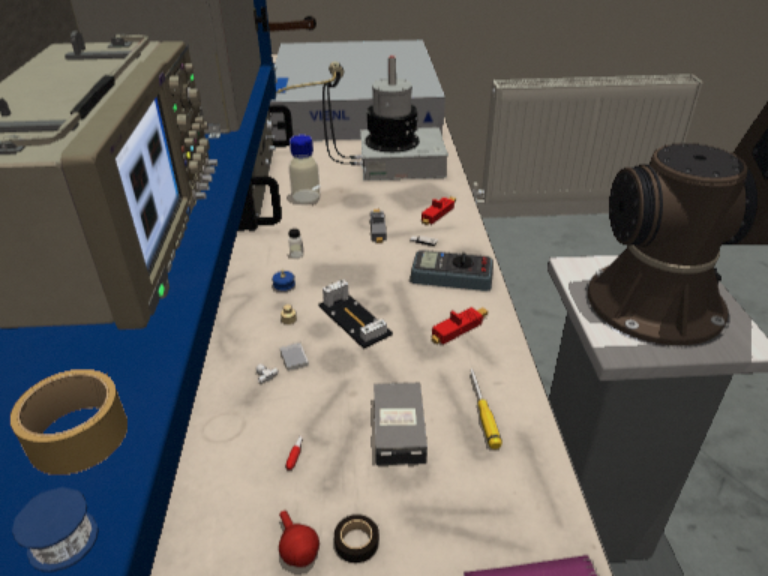

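The pack lies at top (540,305), with its long plunger to the right at (567,306). The cradle is at (378,277), and its tall block looks like the upper right one at (405,260). Next I'll measure both.

```bash
python3 - <<'E'
from h import *
f=dict(np.load('top.npz')); P=cloud(f); hsv=cv2.cvtColor(f['frame'],cv2.COLOR_RGB2HSV)
def look(n,x0,y0,x1,y1,lo,hi):
    m=np.zeros((384,512),bool); m[y0:y1,x0:x1]=1
    m&=(P[...,2]>lo)&(P[...,2]<hi)
    p=P[m]; r=cv2.minAreaRect((p[:,:2]*1000).astype(np.float32))
    print(n,m.sum(),'rect mm',np.round(r[0],1),np.round(r[1],1),round(r[2],1),'z',p[:,2].min().round(4),np.median(p[:,2]).round(4),p[:,2].max().round(4)); return p
c=(220,160,285,210); k=(332,190,388,215)
look('cr>15',*c,.015,.1); look('cr>35',*c,.035,.1); look('cr 20-32',*c,.021,.032); look('crall',*c,.005,.1)
look('pk>5',*k,.004,.1); look('body',*k,.017,.03); look('tab',*k,.031,.1); look('low',*k,.005,.016)
im=np.hstack([cv2.resize(np.ascontiguousarray(f['frame'][y0:y1,x0:x1,::-1]),None,fx=6,fy=6)[:150] if 0 else cv2.resize(np.ascontiguousarray(f['frame'][160:215,x0:x0+66,::-1]),(396,330)) for (x0,y0,x1,y1) in (c,k)])
cv2.imwrite('pics/crop1.png',im)
E
```

```text
cr>15 218 rect mm [539.7   8.8] [ 43.9 141.6] 32.9 z 0.015 0.0305 0.0461
cr>35 94 rect mm [569.  -36.1] [43.3 16.7] 31.7 z 0.0358 0.0423 0.0461
cr 20-32 110 rect mm [539.7   8.7] [ 43.5 141.5] 32.8 z 0.0219 0.0273 0.032
crall 1038 rect mm [534.5  12. ] [179.2 142.3] 87.2 z 0.005 0.0092 0.0461
pk>5 475 rect mm [ 485.4 -294.5] [ 69.7 156.8] 0.2 z 0.004 0.0215 0.0437
body 313 rect mm [ 479.9 -296.4] [109.7  28.5] 90.0 z 0.0172 0.0226 0.0291
tab 24 rect mm [ 480.6 -281.8] [19.6  6.3] 0.6 z 0.0332 0.0383 0.0437
low 82 rect mm [ 487.7 -294.5] [156.4  67.2] 87.4 z 0.005 0.0113 0.0159
```

View pics/crop1.png

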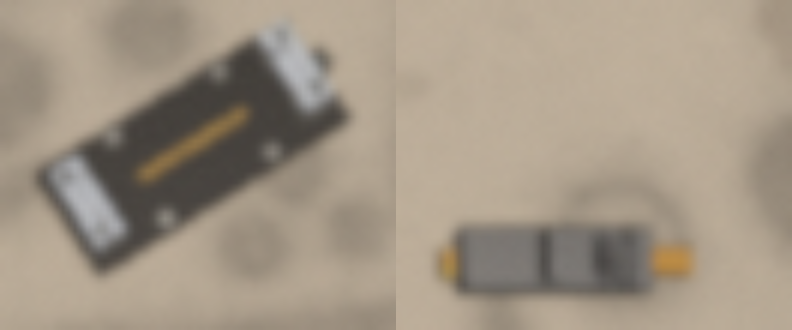

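```bash
cat >> h.py <<'E'
def rel(p,yaw,tilt=0.,axis_yaw=None,base=None):
    """shift (mm) and rotvec to bring tool to p, pointing down with yaw; tilt about tool y"""
    s=arm.get_state(); R0=Ro.from_euler('xyz',s['ee_rot']); p0=s['eef_pos']
    if base: p0,R0=np.array(base[0]),base[1]
    R=Ro.from_euler('xyz',[np.pi,0,yaw])*Ro.from_rotvec([0,tilt,0])
    print('t',round(s['t'],2),'pos',p0.round(4),'rot',s['ee_rot'].round(3),'F',s['force'].round(1),'w',round(s['width'],4))
    print('d mm',(R0.inv().apply(np.array(p)-p0)*1000).round(1),'rv',(R0.inv()*R).as_rotvec().round(3))
def ray(f,u,v,z):
    V=np.linalg.inv(f['view']); d=V[:3,:3]@[(u-f['cx'])/f['fx'],(v-f['cy'])/f['fy'],1]; return V[:3,3]+d*(z-V[2,3])/d[2]
E
python3 - <<'E'
from h import *
rel((.5,.2,.25),-1.1)
f=dict(np.load('top.npz'))
print('body ctr',ray(f,358.4,203.3,.022),'noseend',ray(f,332+(440-396)/6,203.7,.005),'plung end',ray(f,332+(692-396)/6,203.7,.011))
P=cloud(f)
for n,lo,hi in(('tall',.034,.1),('low',.018,.034)):
    m=np.zeros((384,512),bool);m[160:210,220:285]=1;m&=(P[...,2]>lo)&(P[...,2]<hi)&(f['frame'].min(-1)>100)
    k,l,st,c=cv2.connectedComponentsWithStats(m.astype(np.uint8)); 
    for i in range(1,k):
        if st[i,4]>15: print(n,st[i,4],P[l==i].mean(0))
E
```

```text
t 0.1 pos [0.1922 0.6466 0.2477] rot [ 3.14  -0.    -0.289] F [-0.2  0.1  0.1] w 0.0875
d mm [422.3 340.4  -1.7] rv [ 0.001 -0.001  0.811]
body ctr [ 0.47831253 -0.28687126  0.022     ] noseend [ 0.47999469 -0.2368192   0.005     ] plung end [ 0.47932414 -0.35455554  0.011     ]
tall 96 [ 0.56776676 -0.03596112  0.04195483]
low 92 [0.50504956 0.0614894  0.02732187]
```

Call:
jog_arm([
  {"dx":422,"dy":340,"dz":0,"rz":0.81,"gripper":0},
  {"dx":422,"dy":340,"dz":0,"rz":0.81},
  {"dx":422,"dy":340,"dz":0,"rz":0.81},
  {"dx":422,"dy":340,"dz":0,"rz":0.81},
  {"dx":422,"dy":340,"dz":0,"rz":0.81},
  {"dx":422,"dy":340,"dz":0,"rz":0.81},
  {"dx":422,"dy":340,"dz":0,"rz":0.81},
  {"dx":422,"dy":340,"dz":0,"rz":0.81},
])

```text
invalid input at $.targets[0]: expected keys dx, dy, dz, rx, ry, rz, gripper
```

```bash
python3 - <<'E'
from h import *
rel((.48,-.06,.25),-1.3)
E
```

```text
t 0.1 pos [0.1922 0.6466 0.2477] rot [ 3.14  -0.    -0.289] F [-0.2  0.1  0.1] w 0.0875
d mm [477.2 595.3  -1.3] rv [ 1.000e-03 -1.000e-03  1.011e+00]
```

Call:
jog_arm([
  {"dx":422,"dy":340,"dz":0,"rx":0,"ry":0,"rz":0.81,"gripper":0},
  {"dx":422,"dy":340,"dz":0,"rx":0,"ry":0,"rz":0.81,"gripper":0},
  {"dx":422,"dy":340,"dz":0,"rx":0,"ry":0,"rz":0.81,"gripper":0},
  {"dx":422,"dy":340,"dz":0,"rx":0,"ry":0,"rz":0.81,"gripper":0},
  {"dx":422,"dy":340,"dz":0,"rx":0,"ry":0,"rz":0.81,"gripper":0},
  {"dx":422,"dy":340,"dz":0,"rx":0,"ry":0,"rz":0.81,"gripper":0},
  {"dx":422,"dy":340,"dz":0,"rx":0,"ry":0,"rz":0.81,"gripper":0},
  {"dx":422,"dy":340,"dz":0,"rx":0,"ry":0,"rz":0.81,"gripper":0},
])

```text
t: 0.77
eef_pos: [0.382, 0.3706, 0.2485]
ee_rot: [3.141, 0.0, -1.103]
force: [1.1, 0.4, -0.5]
width: 0.0876
gripper_force: 0.0
```

```bash
python3 - <<'E'
from h import *
rel((.48,-.05,.25),-1.3)
E
```

```text
t 0.77 pos [0.382  0.3706 0.2485] rot [ 3.141  0.    -1.103] F [ 1.1  0.4 -0.5] w 0.0876
d mm [419.6 102.3  -1.5] rv [ 0.    -0.     0.197]
```

Call:
jog_arm([
  {"dx":390,"dy":90,"dz":0,"rx":0,"ry":0,"rz":0.2,"gripper":0},
  {"dx":390,"dy":90,"dz":0,"rx":0,"ry":0,"rz":0.2,"gripper":0},
  {"dx":390,"dy":90,"dz":0,"rx":0,"ry":0,"rz":0.2,"gripper":0},
  {"dx":390,"dy":90,"dz":0,"rx":0,"ry":0,"rz":0.2,"gripper":0},
  {"dx":390,"dy":90,"dz":0,"rx":0,"ry":0,"rz":0.2,"gripper":0},
  {"dx":390,"dy":90,"dz":0,"rx":0,"ry":0,"rz":0.2,"gripper":0},
  {"dx":390,"dy":90,"dz":0,"rx":0,"ry":0,"rz":0.2,"gripper":0},
  {"dx":390,"dy":90,"dz":0,"rx":0,"ry":0,"rz":0.2,"gripper":0},
])

```text
t: 1.43
eef_pos: [0.4622, 0.0472, 0.2487]
ee_rot: [-3.141, 0.0, -1.298]
force: [1.6, 1.4, 0.2]
width: 0.0876
gripper_force: 0.0
```

```bash
python3 - <<'E'
from h import *
f=arm.grab_frame('wrist'); np.savez('w1.npz',**f); save(f,'w1.png'); print(np.linalg.inv(f['view']).round(3),f['fx'])
P=cloud(f); k,l,st,c=cv2.connectedComponentsWithStats(((P[...,2]>.018)&(P[...,2]<.05)&(f['z_map']>0)).astype(np.uint8))
for i in range(1,k):
    if st[i,4]>200: q=P[l==i]; r=cv2.minAreaRect((q[:,:2]*1000).astype(np.float32)); print(st[i],np.round(r[0],1),np.round(r[1],1),round(r[2],1),np.median(q[:,2]).round(4))
rel((.479,-.287,.15),-1.571)
E
```

```text
[[-0.963 -0.26  -0.07   0.481]
 [-0.269  0.929  0.253 -0.021]
 [-0.001  0.263 -0.965  0.385]
 [ 0.     0.     0.     1.   ]] 290.8604854096097
[ 92   0  35  14 368] [663.  -81.4] [36.6 13.1] 17.0 0.0237
[ 313    0  139  123 8998] [ 351.5 -106.6] [ 73.4 148.5] 75.9 0.0331
[159  58  45  29 804] [572.3 -38.6] [44.  25.9] 32.8 0.0418
[ 99  78  23  22 291] [649.5   4.4] [20.8 23.5] 8.3 0.0271
[198 156  37  23 467] [507.1  63. ] [44.1 16.3] 32.7 0.0271
[ 289  168   72   41 1562] [364.9  52.3] [90.  30.4] 33.4 0.0221
[ 176  269   59   35 1685] [480.9 228.2] [77.3 54. ] 10.9 0.0367
t 1.48 pos [0.4627 0.0418 0.2484] rot [ 3.140e+00 -1.000e-03 -1.302e+00] F [ 1.7 -2.8 -0. ] w 0.0878
d mm [321.1  71.6  99. ] rv [ 0.001 -0.001  0.269]
```

View pics/w1.png

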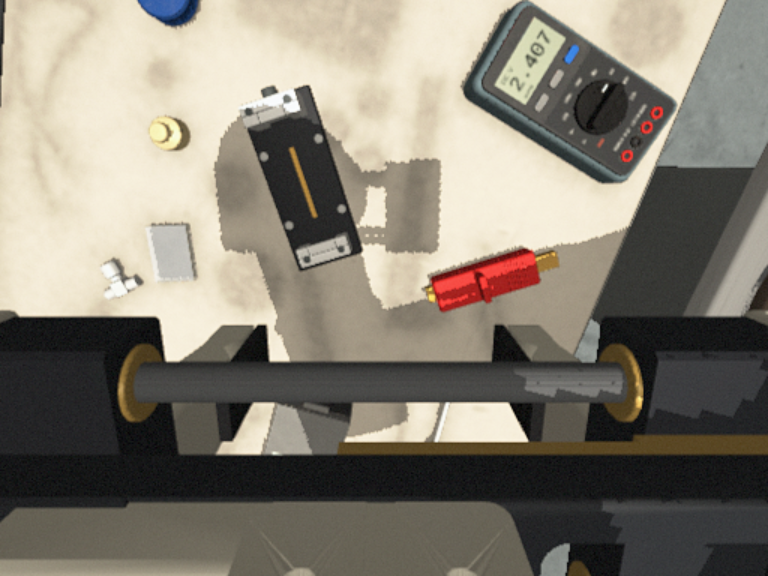

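Call:
jog_arm([
  {"dx":318,"dy":71,"dz":99,"rx":0,"ry":0,"rz":0.269,"gripper":0},
  {"dx":318,"dy":71,"dz":99,"rx":0,"ry":0,"rz":0.269,"gripper":0},
  {"dx":318,"dy":71,"dz":99,"rx":0,"ry":0,"rz":0.269,"gripper":0},
  {"dx":318,"dy":71,"dz":99,"rx":0,"ry":0,"rz":0.269,"gripper":0},
  {"dx":318,"dy":71,"dz":99,"rx":0,"ry":0,"rz":0.269,"gripper":0},
  {"dx":318,"dy":71,"dz":99,"rx":0,"ry":0,"rz":0.269,"gripper":0},
  {"dx":318,"dy":71,"dz":99,"rx":0,"ry":0,"rz":0.269,"gripper":0},
  {"dx":318,"dy":71,"dz":99,"rx":0,"ry":0,"rz":0.269,"gripper":0},
])

```text
t: 2.15
eef_pos: [0.4787, -0.2712, 0.1509]
ee_rot: [3.141, 0.0, -1.568]
force: [2.2, -1.1, 0.3]
width: 0.0875
gripper_force: 0.0
```

```bash
python3 - <<'E'
from h import *
rel((.479,-.287,.15),-1.571)
E
```

```text
t 2.15 pos [ 0.4787 -0.2712  0.1509] rot [ 3.141  0.    -1.568] F [ 2.2 -1.1  0.3] w 0.0875
d mm [15.8 -0.3  0.9] rv [0.    0.    0.003]
```

Call:
jog_arm([
  {"dx":3,"dy":0,"dz":35,"rx":0,"ry":0,"rz":0,"gripper":0},
  {"dx":3,"dy":0,"dz":65,"rx":0,"ry":0,"rz":0,"gripper":0},
  {"dx":3,"dy":0,"dz":85,"rx":0,"ry":0,"rz":0,"gripper":0},
  {"dx":3,"dy":0,"dz":95,"rx":0,"ry":0,"rz":0,"gripper":0},
  {"dx":3,"dy":0,"dz":100,"rx":0,"ry":0,"rz":0,"gripper":0},
  {"dx":3,"dy":0,"dz":105,"rx":0,"ry":0,"rz":0,"gripper":0},
  {"dx":3,"dy":0,"dz":105,"rx":0,"ry":0,"rz":0,"gripper":0},
  {"dx":3,"dy":0,"dz":105,"rx":0,"ry":0,"rz":0,"gripper":0},
])

```text
t: 2.82
eef_pos: [0.48, -0.2721, 0.0477]
ee_rot: [-3.14, -0.0, -1.567]
force: [0.5, 0.3, 0.7]
width: 0.0877
gripper_force: 0.0
```

```bash
python3 - <<'E'
from h import *
rel((.479,-.287,.025),-1.571)
f=arm.grab_frame('side'); save(f,'s1.png',(190,110,310,200),6)
E
```

```text
t 2.82 pos [ 0.48   -0.2721  0.0477] rot [-3.14  -0.    -1.567] F [0.5 0.3 0.7] w 0.0877
d mm [14.9  1.  22.7] rv [-0.002 -0.     0.004]
```

View pics/s1.png

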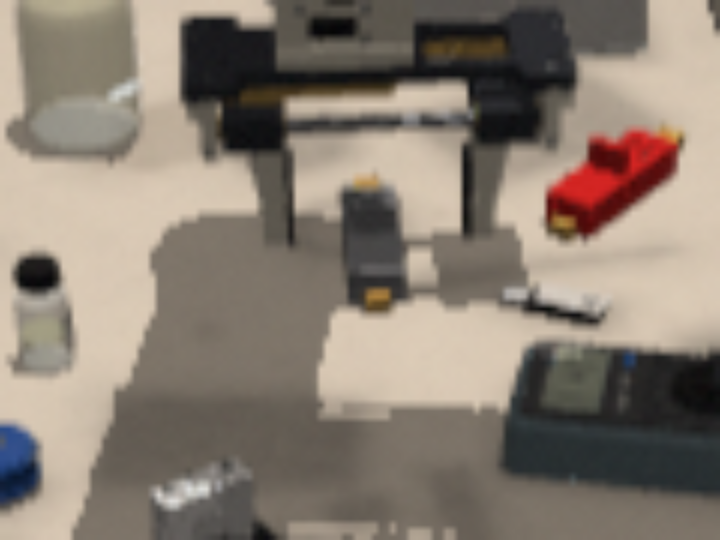

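The open fingers straddle the pack: nose at (375,298), plunger at (367,182), fingers at columns 280 and 480. I'll go down and grip.

Call:
jog_arm([
  {"dx":15,"dy":1,"dz":12,"rx":0,"ry":0,"rz":0.004,"gripper":0},
  {"dx":15,"dy":1,"dz":22,"rx":0,"ry":0,"rz":0.004,"gripper":0},
  {"dx":15,"dy":1,"dz":22,"rx":0,"ry":0,"rz":0.004,"gripper":0},
  {"dx":15,"dy":1,"dz":22,"rx":0,"ry":0,"rz":0.004,"gripper":0.6},
  {"dx":15,"dy":1,"dz":22,"rx":0,"ry":0,"rz":0.004,"gripper":1},
  {"dx":15,"dy":1,"dz":22,"rx":0,"ry":0,"rz":0.004,"gripper":1},
  {"dx":15,"dy":1,"dz":22,"rx":0,"ry":0,"rz":0.004,"gripper":1},
  {"dx":15,"dy":1,"dz":22,"rx":0,"ry":0,"rz":0.004,"gripper":1},
], force=35)

```text
t: 3.53
eef_pos: [0.4785, -0.2871, 0.0251]
ee_rot: [-3.141, -0.0, -1.571]
force: [0.4, 0.1, -0.3]
width: 0.06
gripper_force: 0.0
```

```bash
python3 - <<'E'
from h import *
rel((.479,-.287,.15),-1.571)
E
```

```text
t 3.53 pos [ 0.4785 -0.2871  0.0251] rot [-3.141 -0.    -1.571] F [ 0.4  0.1 -0.3] w 0.06
d mm [-1.000e-01 -6.000e-01 -1.249e+02] rv [-0.001 -0.    -0.   ]
```

Call:
jog_arm([
  {"dx":0,"dy":0,"dz":0,"rx":0,"ry":0,"rz":0,"gripper":1},
  {"dx":0,"dy":0,"dz":0,"rx":0,"ry":0,"rz":0,"gripper":1},
  {"dx":0,"dy":0,"dz":0,"rx":0,"ry":0,"rz":0,"gripper":1},
  {"dx":0,"dy":0,"dz":0,"rx":0,"ry":0,"rz":0,"gripper":1},
  {"dx":0,"dy":0,"dz":0,"rx":0,"ry":0,"rz":0,"gripper":1},
  {"dx":0,"dy":0,"dz":0,"rx":0,"ry":0,"rz":0,"gripper":1},
  {"dx":0,"dy":0,"dz":0,"rx":0,"ry":0,"rz":0,"gripper":1},
  {"dx":0,"dy":0,"dz":0,"rx":0,"ry":0,"rz":0,"gripper":1},
], force=35)

```text
t: 4.2
eef_pos: [0.4784, -0.2873, 0.0247]
ee_rot: [-3.141, -0.0, -1.572]
force: [0.4, -0.1, 1.1]
width: 0.0298
gripper_force: 35.0
```

Call:
jog_arm([
  {"dx":0,"dy":0,"dz":-20,"rx":0,"ry":0,"rz":0,"gripper":1},
  {"dx":0,"dy":0,"dz":-50,"rx":0,"ry":0,"rz":0,"gripper":1},
  {"dx":0,"dy":0,"dz":-80,"rx":0,"ry":0,"rz":0,"gripper":1},
  {"dx":0,"dy":0,"dz":-105,"rx":0,"ry":0,"rz":0,"gripper":1},
  {"dx":0,"dy":0,"dz":-120,"rx":0,"ry":0,"rz":0,"gripper":1},
  {"dx":0,"dy":0,"dz":-125,"rx":0,"ry":0,"rz":0,"gripper":1},
  {"dx":0,"dy":0,"dz":-125,"rx":0,"ry":0,"rz":0,"gripper":1},
  {"dx":0,"dy":0,"dz":-125,"rx":0,"ry":0,"rz":0,"gripper":1},
], force=35)

```text
t: 4.87
eef_pos: [0.4774, -0.2869, 0.1486]
ee_rot: [3.14, 0.001, -1.572]
force: [-0.6, -0.0, -2.6]
width: 0.0294
gripper_force: 35.0
```

```bash
python3 - <<'E'
from h import *
s=arm.get_state(); print(s['width'],s['gripper_force'],s['eef_pos'])
f=arm.grab_frame('wrist'); np.savez('w2.npz',**f); save(f,'w2.png')
c=np.array([.5364,.0128]); u=np.array([-.541,.841])
rel((*(c+u*30),.15),2.142-np.pi)
E
```

```text
0.029433651464911347 34.99970734119415 [ 0.4773602  -0.28692335  0.14859057]
t 4.92 pos [ 0.4771 -0.2869  0.1481] rot [ 3.139e+00  1.000e-03 -1.572e+00] F [-0.2 -0.6 -1.7] w 0.0298
d mm [-25506.7  16206.8     61.9] rv [ 0.002  0.002 -0.573]
```

View pics/w2.png

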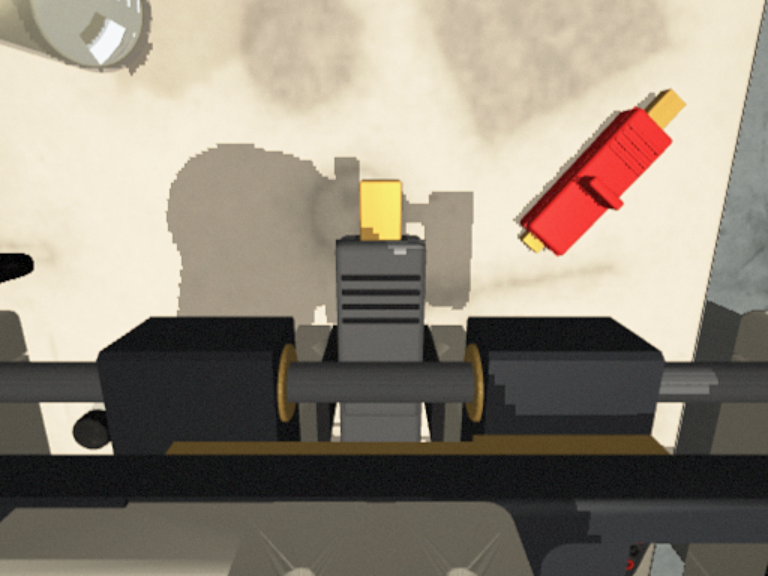

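The grip holds with the plunger clear at (381,210), pointing away from the camera. I'll measure the pack in the tool frame.

```bash
python3 - <<'E'
from h import *
f=dict(np.load('w2.npz')); s=arm.get_state(); R=Ro.from_euler('xyz',s['ee_rot']); P=cloud(f)
hsv=cv2.cvtColor(f['frame'],cv2.COLOR_RGB2HSV)
def tool(p): return R.inv().apply(p-s['eef_pos'])*1000
m=np.zeros((384,512),bool); m[115:165,230:280]=1
g=m&(hsv[...,1]>130)&(P[...,2]>.09); t=tool(P[g]); 
print('plunger x',np.percentile(t[:,0],[1,50,99]).round(1),'y',np.percentile(t[:,1],[1,50,99]).round(1),'z',np.percentile(t[:,2],[5,50,95]).round(1))
# ray-plane check for tip edge/rear edge: pixel rows
m=np.zeros((384,512),bool); m[150:230,222:290]=1
b=m&(hsv[...,1]<60)&(P[...,2]>.125); t=tool(P[b]); print('body x',np.percentile(t[:,0],[1,99]).round(1),'y',np.percentile(t[:,1],[1,50,99]).round(1),'z',np.percentile(t[:,2],[5,50,95]).round(1))
for x0 in range(25,46,5):
    q=t[abs(t[:,0]-x0)<2.5]; print(x0,len(q),q.mean(0).round(1) if len(q) else '')
c=np.array([.5364,.0128]); u=np.array([-.541,.841])
rel((*(c+u*.03),.15),2.142-np.pi)
E
```

```text
plunger x [45.7 55.3 64.8] y [-6.8 -0.3  6.7] z [7.3 8.3 9.4]
body x [10.  45.2] y [-14.9   0.2  17.4] z [1.  2.3 6.3]
25 540 [25.2 -0.1  2.1]
30 565 [30.1  0.   2.2]
35 592 [35.1 -0.1  2.1]
40 597 [40.1  0.   2.3]
45 525 [44.2 -0.   6. ]
t 4.92 pos [ 0.4771 -0.2869  0.1481] rot [ 3.139e+00  1.000e-03 -1.572e+00] F [-0.2 -0.6 -1.7] w 0.0298
d mm [-324.9  -42.6   -1.7] rv [ 0.002  0.002 -0.573]
```

Call:
jog_arm([
  {"dx":-325,"dy":-42,"dz":0,"rx":0,"ry":0,"rz":-0.573,"gripper":1},
  {"dx":-325,"dy":-42,"dz":0,"rx":0,"ry":0,"rz":-0.573,"gripper":1},
  {"dx":-325,"dy":-42,"dz":0,"rx":0,"ry":0,"rz":-0.573,"gripper":1},
  {"dx":-325,"dy":-42,"dz":0,"rx":0,"ry":0,"rz":-0.573,"gripper":1},
  {"dx":-325,"dy":-42,"dz":0,"rx":0,"ry":0,"rz":-0.573,"gripper":1},
  {"dx":-325,"dy":-42,"dz":0,"rx":0,"ry":0,"rz":-0.573,"gripper":1},
  {"dx":-325,"dy":-42,"dz":0,"rx":0,"ry":0,"rz":-0.573,"gripper":1},
  {"dx":-325,"dy":-42,"dz":0,"rx":0,"ry":0,"rz":-0.573,"gripper":1},
], force=35)

```text
t: 5.58
eef_pos: [0.5196, 0.04, 0.1481]
ee_rot: [3.139, 0.001, -0.998]
force: [0.4, 0.1, -2.3]
width: 0.0297
gripper_force: 35.0
```

```bash
python3 - <<'E'
from h import *
c=np.array([.5364,.0128]); u=np.array([-.541,.841])
rel((*(c+u*.03),.12),2.142-np.pi,-.27)
E
```

```text
t 5.58 pos [0.5196 0.04   0.1481] rot [ 3.139e+00  1.000e-03 -9.980e-01] F [ 0.4  0.1 -2.3] w 0.0297
d mm [ 1.9  0.5 28.1] rv [ 0.003 -0.269  0.001]
```

```bash
python3 - <<'E'
from h import *
f=arm.grab_frame('wrist'); np.savez('w3.npz',**f); save(f,'w3.png')
s=arm.get_state(); R=Ro.from_euler('xyz',s['ee_rot']); P=cloud(f); print(s['eef_pos'],s['ee_rot'])
t=R.inv().apply((P-s['eef_pos']).reshape(-1,3)).reshape(P.shape)*1000
m=(P[...,2]>.038)&(P[...,2]<.047)&(t[...,0]>50)&(t[...,0]<130)&(abs(t[...,1])<40); m=cv2.morphologyEx(m.astype(np.uint8),cv2.MORPH_OPEN,np.ones((3,3)))>0
r=cv2.minAreaRect(t[m][:,:2].astype(np.float32)); print('tall tool xy',m.sum(),np.round(r[0],1),np.round(r[1],1),round(r[2],1),'x',np.percentile(t[m][:,0],[1,99]).round(1),'y',np.percentile(t[m][:,1],[1,50,99]).round(1),'z',np.median(t[m][:,2]).round(1))
p=P[m]; r=cv2.minAreaRect((p[:,:2]*1000).astype(np.float32)); print('world',np.round(r[0],1),np.round(r[1],1),round(r[2],1),np.median(p[:,2]))
m=(P[...,2]>.005)&(P[...,2]<.012)&(t[...,0]>20)&(t[...,0]<125)&(abs(t[...,1])<40); print('base z',np.median(P[m][:,2]),'y',np.percentile(t[m][:,1],[1,99]).round(1),m.sum())
E
```

```text
[0.52156202 0.04439928 0.14839736] [-3.14147767e+00  3.18491822e-04 -9.96038195e-01]
tall tool xy 1211 [92.8  2.6] [15.8 43.7] 0.1 x [ 85.  100.7] y [-18.9   2.3  24. ] z 106.4
world [569.8 -34.9] [43.7 15.8] 32.8 0.04198512529302012
base z 0.008001721370893278 y [-27.1  31.8] 3409
```

View pics/w3.png

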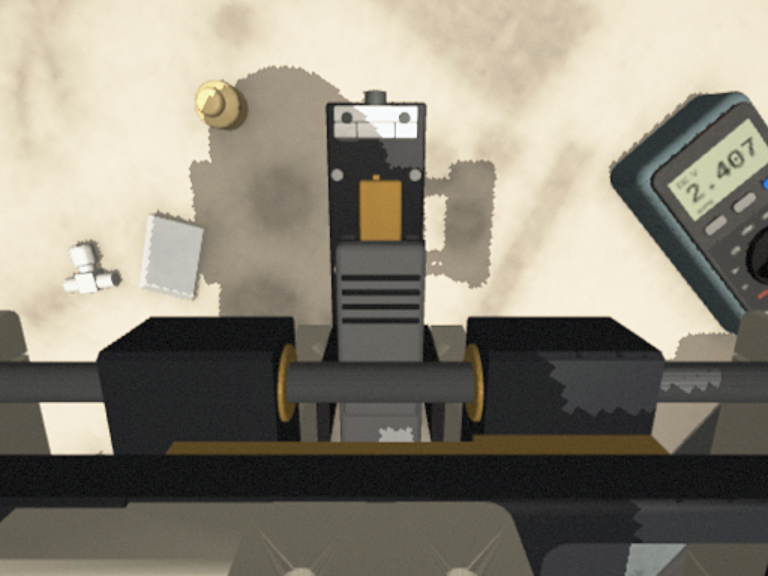

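Cradle is fixed: origin (0.5385, 0.0138), yaw 2.143, and the tall and low blocks agree. The recess lies dead ahead of the plunger. Next I'll tilt the pack and bring it to the pre-insert pose.

```bash
cat >> h.py <<'E'
C=np.array([.5385,.0138]); U=np.array([-.5417,.8406]); Vv=np.array([-.8406,-.5417])
def packgo(px,pz,th):
    "tool shift that brings the gripped pack's origin to cradle (px,0,pz) mm, nose up th"
    x=px-24.2*np.sin(th); z=pz+24.2*np.cos(th); rel((*(C+U*x/1000),z/1000),2.143-np.pi,-th)
    s=arm.get_state(); d=s['eef_pos'][:2]-C; print('TCP in cradle mm',(d@U*1000).round(1),(d@Vv*1000).round(1),(s['eef_pos'][2]*1000).round(1))
E
python3 - <<'E'
from h import *
packgo(25,53,.27)
E
```

```text
t 5.63 pos [0.5216 0.0444 0.1484] rot [-3.141  0.    -0.996] F [ 3.   5.2 -0.9] w 0.0297
d mm [16.4  2.4 72.1] rv [ 0.    -0.27   0.003]
TCP in cradle mm 34.9 -2.3 148.4
```

Call:
jog_arm([
  {"dx":12,"dy":2,"dz":15,"rx":0,"ry":-0.1,"rz":0,"gripper":1},
  {"dx":12,"dy":2,"dz":30,"rx":0,"ry":-0.2,"rz":0,"gripper":1},
  {"dx":12,"dy":2,"dz":50,"rx":0,"ry":-0.27,"rz":0,"gripper":1},
  {"dx":12,"dy":2,"dz":65,"rx":0,"ry":-0.27,"rz":0,"gripper":1},
  {"dx":12,"dy":2,"dz":72,"rx":0,"ry":-0.27,"rz":0,"gripper":1},
  {"dx":12,"dy":2,"dz":72,"rx":0,"ry":-0.27,"rz":0,"gripper":1},
  {"dx":12,"dy":2,"dz":72,"rx":0,"ry":-0.27,"rz":0,"gripper":1},
  {"dx":12,"dy":2,"dz":72,"rx":0,"ry":-0.27,"rz":0,"gripper":1},
], force=35)

```text
t: 6.3
eef_pos: [0.5254, 0.0268, 0.0783]
ee_rot: [-3.141, 0.269, -0.998]
force: [-0.1, -0.2, -0.8]
width: 0.0292
gripper_force: 35.0
```

```bash
python3 - <<'E'
from h import *
packgo(25,23.5,.27)
E
```

```text
t 6.3 pos [0.5254 0.0268 0.0783] rot [-3.141  0.269 -0.998] F [-0.1 -0.2 -0.8] w 0.0292
d mm [ 7.9 -4.  30.4] rv [-0.    -0.001  0.001]
TCP in cradle mm 18.1 4.0 78.3
```

Call:
jog_arm([
  {"dx":2,"dy":-4,"dz":8,"rx":0,"ry":0,"rz":0,"gripper":1},
  {"dx":4,"dy":-4,"dz":16,"rx":0,"ry":0,"rz":0,"gripper":1},
  {"dx":6,"dy":-4,"dz":24,"rx":0,"ry":0,"rz":0,"gripper":1},
  {"dx":7,"dy":-4,"dz":28,"rx":0,"ry":0,"rz":0,"gripper":1},
  {"dx":8,"dy":-4,"dz":30.5,"rx":0,"ry":0,"rz":0,"gripper":1},
  {"dx":8,"dy":-4,"dz":30.5,"rx":0,"ry":0,"rz":0,"gripper":1},
  {"dx":8,"dy":-4,"dz":30.5,"rx":0,"ry":0,"rz":0,"gripper":1},
  {"dx":8,"dy":-4,"dz":30.5,"rx":0,"ry":0,"rz":0,"gripper":1},
], force=35)

```text
t: 6.97
eef_pos: [0.5287, 0.029, 0.0463]
ee_rot: [-3.141, 0.27, -0.999]
force: [-0.5, -0.4, -1.9]
width: 0.0297
gripper_force: 35.0
```

```bash
python3 - <<'E'
from h import *
packgo(10,23,.27)
f=arm.grab_frame('wrist'); save(f,'w4.png',(170,60,342,189),4)
E
```

```text
t 6.97 pos [0.5287 0.029  0.0463] rot [-3.141  0.27  -0.999] F [-0.5 -0.4 -1.9] w 0.0297
d mm [14.  -0.  -3.9] rv [-0. -0. -0.]
TCP in cradle mm 18.1 0.0 46.3
```

View pics/w4.png

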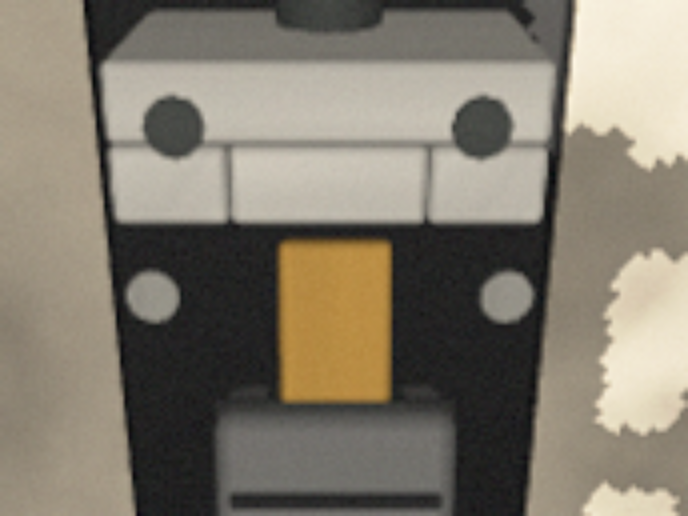

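The plunger at (335,320) is aligned with the recess, which is centred near column 328, within about 1 mm. Inserting.

Call:
jog_arm([
  {"dx":4,"dy":0,"dz":-1,"rx":0,"ry":0,"rz":0,"gripper":1},
  {"dx":8,"dy":0,"dz":-2,"rx":0,"ry":0,"rz":0,"gripper":1},
  {"dx":12,"dy":0,"dz":-3.3,"rx":0,"ry":0,"rz":0,"gripper":1},
  {"dx":15,"dy":0,"dz":-4,"rx":0,"ry":0,"rz":0,"gripper":1},
  {"dx":17,"dy":0,"dz":-4.7,"rx":0,"ry":0,"rz":0,"gripper":1},
  {"dx":19,"dy":0,"dz":-5.2,"rx":0,"ry":0,"rz":0,"gripper":1},
  {"dx":19,"dy":0,"dz":-5.2,"rx":0,"ry":0,"rz":0,"gripper":1},
  {"dx":19,"dy":0,"dz":-5.2,"rx":0,"ry":0,"rz":0,"gripper":1},
], force=40)

```text
t: 7.68
eef_pos: [0.5388, 0.0128, 0.0458]
ee_rot: [3.141, 0.271, -0.999]
force: [-0.9, 4.0, -2.2]
width: 0.0294
gripper_force: 40.0
```

```bash
python3 - <<'E'
from h import *
packgo(-.5,22,.25)
s=arm.get_state(); print('F along cradle x,z',(s['force'][:2]@U).round(1),s['force'][2].round(1))
E
```

```text
t 7.68 pos [0.5388 0.0128 0.0458] rot [ 3.141  0.271 -0.999] F [-0.9  4.  -2.2] w 0.0294
d mm [ 5.4 -0.3 -1.1] rv [ 0.     0.021 -0.   ]
TCP in cradle mm -1.0 0.3 45.8
F along cradle x,z 3.8 -2.2
```

```bash
python3 - <<'E'
from h import *
packgo(-1,19.5,.215)
E
```

```text
t 7.68 pos [0.5388 0.0128 0.0458] rot [ 3.141  0.271 -0.999] F [-0.9  4.  -2.2] w 0.0294
d mm [ 5.7 -0.3  1.2] rv [ 0.     0.056 -0.   ]
TCP in cradle mm -1.0 0.3 45.8
```

Call:
jog_arm([
  {"dx":1.5,"dy":-0.3,"dz":0,"rx":0,"ry":0.015,"rz":0,"gripper":1},
  {"dx":3,"dy":-0.3,"dz":0.4,"rx":0,"ry":0.03,"rz":0,"gripper":1},
  {"dx":4.5,"dy":-0.3,"dz":0.8,"rx":0,"ry":0.045,"rz":0,"gripper":1},
  {"dx":5.7,"dy":-0.3,"dz":1.2,"rx":0,"ry":0.056,"rz":0,"gripper":1},
  {"dx":5.7,"dy":-0.3,"dz":1.2,"rx":0,"ry":0.056,"rz":0,"gripper":1},
  {"dx":5.7,"dy":-0.3,"dz":1.2,"rx":0,"ry":0.056,"rz":0,"gripper":1},
  {"dx":5.7,"dy":-0.3,"dz":1.2,"rx":0,"ry":0.056,"rz":0,"gripper":1},
  {"dx":5.7,"dy":-0.3,"dz":1.2,"rx":0,"ry":0.056,"rz":0,"gripper":1},
], force=40)

```text
t: 8.35
eef_pos: [0.5409, 0.0091, 0.0429]
ee_rot: [3.14, 0.215, -0.999]
force: [-2.8, 6.7, -5.1]
width: 0.0299
gripper_force: 40.0
```

```bash
python3 - <<'E'
from h import *
packgo(-1.4,17.3,.19)
s=arm.get_state(); print('F along cradle x,z',(s['force'][:2]@U).round(1),s['force'][2].round(1))
for a in((-2.3,13.2,.1),(-3.3,8.6,0)): packgo(*a)
E
```

```text
t 8.35 pos [0.5409 0.0091 0.0429] rot [ 3.14   0.215 -0.999] F [-2.8  6.7 -5.1] w 0.0299
d mm [ 1.1 -0.5  1.6] rv [ 0.001  0.025 -0.   ]
TCP in cradle mm -5.3 0.5 42.9
F along cradle x,z 7.1 -5.1
t 8.35 pos [0.5409 0.0091 0.0429] rot [ 3.14   0.215 -0.999] F [-2.8  6.7 -5.1] w 0.0299
d mm [ 0.7 -0.5  5.6] rv [ 0.001  0.115 -0.   ]
TCP in cradle mm -5.3 0.5 42.9
t 8.35 pos [0.5409 0.0091 0.0429] rot [ 3.14   0.215 -0.999] F [-2.8  6.7 -5.1] w 0.0299
d mm [ 0.2 -0.5 10.3] rv [ 0.001  0.215 -0.   ]
TCP in cradle mm -5.3 0.5 42.9
```

Call:
jog_arm([
  {"dx":1.1,"dy":-0.5,"dz":1.0,"rx":0,"ry":0.012,"rz":0,"gripper":1},
  {"dx":1.2,"dy":-0.5,"dz":1.7,"rx":0,"ry":0.025,"rz":0,"gripper":1},
  {"dx":1.2,"dy":-0.5,"dz":2.8,"rx":0,"ry":0.05,"rz":0,"gripper":1},
  {"dx":1.1,"dy":-0.5,"dz":3.9,"rx":0,"ry":0.075,"rz":0,"gripper":1},
  {"dx":1.0,"dy":-0.5,"dz":4.9,"rx":0,"ry":0.1,"rz":0,"gripper":1},
  {"dx":0.9,"dy":-0.5,"dz":5.6,"rx":0,"ry":0.115,"rz":0,"gripper":1},
  {"dx":0.9,"dy":-0.5,"dz":5.6,"rx":0,"ry":0.115,"rz":0,"gripper":1},
  {"dx":0.9,"dy":-0.5,"dz":5.6,"rx":0,"ry":0.115,"rz":0,"gripper":1},
], force=40)

```text
t: 9.02
eef_pos: [0.5408, 0.0097, 0.0372]
ee_rot: [3.14, 0.1, -0.998]
force: [-3.8, 6.9, -4.3]
width: 0.0302
gripper_force: 40.0
```

```bash
python3 - <<'E'
from h import *
packgo(-3.3,8.6,0)
s=arm.get_state(); print('F along cradle x,z',(s['force'][:2]@U).round(1),s['force'][2].round(1),s['moment'])
E
```

```text
t 9.02 pos [0.5408 0.0097 0.0372] rot [ 3.14   0.1   -0.998] F [-3.8  6.9 -4.3] w 0.0302
d mm [-1.  -0.3  4.5] rv [0.002 0.1   0.001]
TCP in cradle mm -4.7 0.3 37.2
F along cradle x,z 7.9 -4.3 [ 2.06652988  1.32262745 -0.02298303]
```

Call:
jog_arm([
  {"dx":0,"dy":0,"dz":1.1,"rx":0,"ry":0.025,"rz":0,"gripper":1},
  {"dx":-0.2,"dy":0,"dz":2.2,"rx":0,"ry":0.05,"rz":0,"gripper":1},
  {"dx":-0.4,"dy":0,"dz":3.4,"rx":0,"ry":0.075,"rz":0,"gripper":1},
  {"dx":-0.7,"dy":0,"dz":4.5,"rx":0,"ry":0.1,"rz":0,"gripper":1},
  {"dx":-0.7,"dy":0,"dz":4.5,"rx":0,"ry":0.1,"rz":0,"gripper":1},
  {"dx":-0.7,"dy":0,"dz":4.5,"rx":0,"ry":0.1,"rz":0,"gripper":1},
  {"dx":-0.7,"dy":0,"dz":4.5,"rx":0,"ry":0.1,"rz":0,"gripper":1},
  {"dx":-0.7,"dy":0,"dz":4.5,"rx":0,"ry":0.1,"rz":0,"gripper":1},
], force=40)

```text
t: 9.68
eef_pos: [0.5406, 0.0103, 0.0329]
ee_rot: [3.14, -0.001, -0.998]
force: [-4.0, 5.4, -3.3]
width: 0.0296
gripper_force: 40.0
```

```bash
python3 - <<'E'
from h import *
packgo(5,8,0)
s=arm.get_state(); print('F along cradle x,z',(s['force'][:2]@U).round(1),s['force'][2].round(1),s['moment'])
f=arm.grab_frame('side'); save(f,'s2.png',(195,170,285,238),8)
E
```

```text
t 9.68 pos [0.5406 0.0103 0.0329] rot [ 3.14e+00 -1.00e-03 -9.98e-01] F [-4.   5.4 -3.3] w 0.0296
d mm [-9.  -0.1  0.7] rv [ 0.001 -0.001  0.   ]
TCP in cradle mm -4.0 0.1 32.9
F along cradle x,z 6.7 -3.3 [ 2.4249723   1.72583963 -0.03576363]
```

View pics/s2.png

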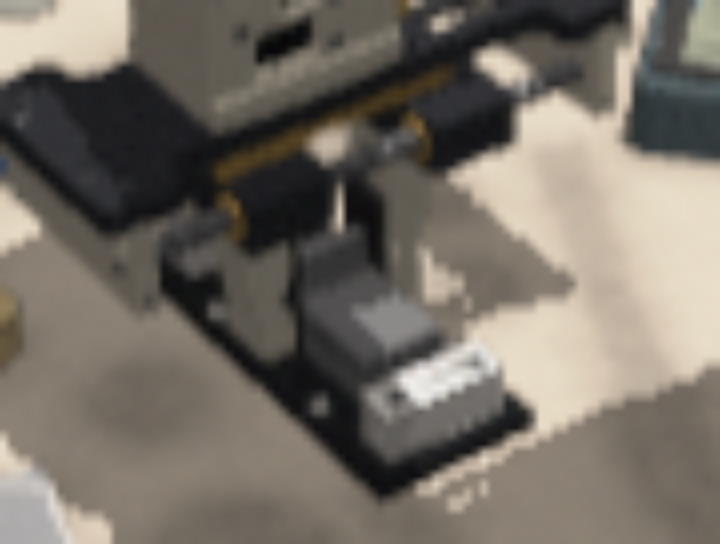

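The pack is level between the blocks and the nose end is down behind the low block at (430,390). I'll ease back with the spring, then let go so it carries the nose home.

Call:
jog_arm([
  {"dx":-1,"dy":0,"dz":0.5,"rx":0,"ry":0,"rz":0,"gripper":1},
  {"dx":-2,"dy":0,"dz":0.6,"rx":0,"ry":0,"rz":0,"gripper":1},
  {"dx":-3,"dy":0,"dz":0.6,"rx":0,"ry":0,"rz":0,"gripper":1},
  {"dx":-4,"dy":0,"dz":0.6,"rx":0,"ry":0,"rz":0,"gripper":1},
  {"dx":-4,"dy":0,"dz":0.6,"rx":0,"ry":0,"rz":0,"gripper":0.5},
  {"dx":-4,"dy":0,"dz":0.6,"rx":0,"ry":0,"rz":0,"gripper":0.5},
  {"dx":-4,"dy":0,"dz":0.6,"rx":0,"ry":0,"rz":0,"gripper":0.5},
  {"dx":-4,"dy":0,"dz":0.6,"rx":0,"ry":0,"rz":0,"gripper":0.5},
])

```text
t: 10.4
eef_pos: [0.5405, 0.0132, 0.0331]
ee_rot: [-3.14, -0.002, -0.999]
force: [0.1, -0.0, 0.3]
width: 0.043
gripper_force: 0.0
```

Call:
jog_arm([
  {"dx":-4,"dy":0,"dz":0,"rx":0,"ry":0,"rz":0,"gripper":0.5},
  {"dx":-4,"dy":0,"dz":-10,"rx":0,"ry":0,"rz":0,"gripper":0.5},
  {"dx":-4,"dy":0,"dz":-30,"rx":0,"ry":0,"rz":0,"gripper":0.5},
  {"dx":-4,"dy":0,"dz":-60,"rx":0,"ry":0,"rz":0,"gripper":0.5},
  {"dx":-4,"dy":0,"dz":-90,"rx":0,"ry":0,"rz":0,"gripper":0.5},
  {"dx":-4,"dy":0,"dz":-110,"rx":0,"ry":0,"rz":0,"gripper":0.5},
  {"dx":-4,"dy":0,"dz":-120,"rx":0,"ry":0,"rz":0,"gripper":0.5},
  {"dx":-4,"dy":0,"dz":-120,"rx":0,"ry":0,"rz":0,"gripper":0.5},
])

```text
t: 11.07
eef_pos: [0.5388, 0.0171, 0.156]
ee_rot: [-3.136, -0.002, -0.998]
force: [-0.1, 0.4, 0.5]
width: 0.0441
gripper_force: 0.0
```

```bash
python3 - <<'E'
from h import *
f=arm.grab_frame('wrist'); g=arm.grab_frame('side'); 
im=np.hstack([cv2.resize(a,(400,400)) for a in (f['frame'][30:230,150:350],g['frame'][160:250,195:285])])[...,::-1]; cv2.imwrite('pics/e.png',im)
for n,a in(('w',f),('s',g)):
    P=cloud(a); d=P[...,:2]-C; x=d@U*1000; y=d@Vv*1000; z=P[...,2]*1000
    m=(z>28)&(z<34)&(abs(y)<17)&(x>-45)&(x<50)&(a['z_map']>0)
    if m.sum()>30: print(n,m.sum(),'x',np.percentile(x[m],[1,99]).round(1),'y',np.percentile(y[m],[1,99]).round(1))
    for x0 in range(-40,50,8):
        k=m&(abs(x-x0)<4); print(x0,k.sum(),z[k].mean().round(1) if k.sum() else '',end='; ')
    k=(z>40)&(z<50)&(abs(y)<14)&(abs(x-10)<20); print('tab x',np.percentile(x[k],[2,50,98]).round(1) if k.sum() else '')
E
```

```text
w 2611 x [-39.1  48.2] y [-14.1  14.8]
-40 138 29.6; -32 289 30.1; -24 274 30.1; -16 267 30.2; -8 272 30.0; 0 259 29.9; 8 154 30.3; 16 91 29.9; 24 243 30.0; 32 243 30.0; 40 238 30.0; 48 143 29.9; tab x [ 6.7  8.8 12.4]
s 185 x [-36.4  48.7] y [-15.8  14.2]
-40 3 28.6; -32 14 29.8; -24 19 29.7; -16 18 30.1; -8 12 30.0; 0 8 30.1; 8 6 30.6; 16 23 30.6; 24 24 29.7; 32 26 29.6; 40 19 29.8; 48 13 30.2; tab x [ 9.6 13.1 16.2]
```

View pics/e.png

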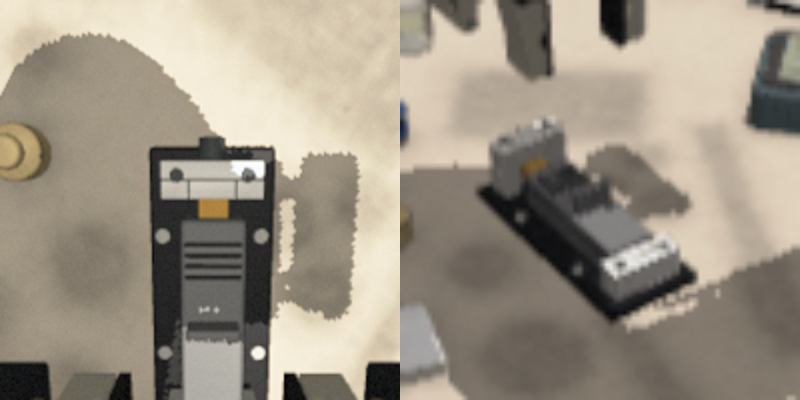

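The pack's top is at z = 30 mm all along and its body spans x = -39 to about 49 in the cradle. It is flat and against the low block, with the plunger in the tall recess. Handing in.

```bash
python3 -c "
from station import arm
print(arm.job_done())"
```

```text
the job is handed in; nothing more can be done
None
```

The battery pack is fitted flat in the cradle with its plunger in the tall block's recess and its nose in the low block's, and the job was handed in at about 11 s of the 51 s limit; no verdict came back.

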